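Make up two table caddies of condiments

TASK

Make up the two condiment caddies for the tables: the long three-bay caddy gets the soy sauce flask, the chilli-oil bottle and the bamboo spice shaker, and the short two-bay caddy gets the pepper mill and the salt shaker, the wide thing in the wide bay and each slim one in a narrow bay of its own. The flask and the mill have been left in each other's caddy, so you will need a free spot on the counter to exchange them. Set everything down upright on the floor of its bay without dropping or tipping anything over, and leave the toothpick holder, the tea canister and the teacup standing where they are.

Things in the scene. Friction and masses are not known exactly. Their poses are not given: they have to be found in the camera images.
- caddy_long: Long condiment caddy: low open dark wooden tray, 90 x 208 (along y) x 22 mm, wire handles 12 mm out of its ends. Fixed to the counter. THREE bays in a row along its y: middle one wide, 80 x 80 mm, centre y=0; two narrow, 80 x 54 mm (along y), centres y=+72 and -72 mm; all at x=0. Floor 4 mm thick; walls and partitions 5 mm thick, tops 22 mm up. Origin: centre of underside, z up.
- caddy_short: Short condiment caddy: same make, 90 x 149 (along y) x 22 mm, wire handles 12 mm out of its ends. Fixed to the counter. Only TWO bays in a row along its y: wide one, 80 x 80 mm, centre y=-29.5 mm; narrow one, 80 x 54 mm (along y), centre y=+42.5 mm; both at x=0. Floor 4 mm thick; walls and partition 5 mm thick, tops 22 mm up. Origin: centre of underside, z up.
- soy_center (a point): Centre (half-way up) of the soy flask: wide round glass flask of dark sauce, black cap with two small spouts, 96 mm high; body straight, 58 mm across, up to 60 mm, then narrowing; cap 40 mm across. About 220 g. z up; any yaw. At the start it stands in the wide bay of the short caddy, where it does not belong. Too wide for narrow bays.
- mill_center (a point): Centre (half-way up) of the pepper mill: turned wood, steel knob on top, 98 mm high; foot 58 mm across, straight waist 41 mm across from 37 to 60 mm up (grip there), head 50 mm. About 180 g. z up; any yaw. At the start it stands in the wide bay of the long caddy, where it does not belong. Too wide for narrow bays.
- chilli_center (a point): Centre (half-way up) of the chilli-oil bottle: slim glass bottle with a thin neck and a pointed white cap, 94 mm high; body straight, 34 mm across, up to 60 mm. About 90 g. Stands on the counter. z up; any yaw.
- bamboo_center (a point): Centre (half-way up) of the spice shaker: straight bamboo tube with node rings, 30 mm across and 84 mm high, small wooden peg in its flat top (92 mm over all). About 50 g. Stands on the counter. z up; any yaw.
- salt_center (a point): Centre (half-way up) of the salt shaker: slim eight-sided glass, 34 mm across, white salt inside, domed steel cap, 84 mm high; straight up to 61 mm. About 110 g. Stands on the counter. z up; any yaw.
- picks_center (a point): Bystander: centre (25 mm up) of the toothpick holder, a small white china beaker 44 mm across, 50 mm high, picks standing out to 68 mm. Loose on the counter; belongs to neither caddy.
- canister_center (a point): Bystander: centre (44 mm up) of the tea canister, a steel tin with a paper band, 59 mm across, 88 mm high. Loose on the counter; belongs to neither caddy.
- cup_center (a point): Bystander: centre (39 mm up) of the teacup, white china with blue bands, no handle, open at the top, 61 mm across, 78 mm high. Loose on the counter; belongs to neither caddy.
Things that resemble listed ones, but are neither listed nor needed, are in the scene too. What is shaped like the part that bears chilli_center but green is not meant.

How it is judged:
By the outcome, as a careful person would: the job done as asked, in the order asked, and still so for the second after the job is handed in, with the robot touching nothing.
It also fails if it takes over 125 s, if anything falls off the work surface, if the arm or the gripper's body presses on something with over 40 N, if the wrist force passes 120 N, or if a joint passes its speed limit or range.

ROBOT

A 6-joint arm with a two-finger parallel gripper is mounted at the origin on the work surface. World frame = base frame: x ahead of the robot, y to its left, z up, the work surface at z = 0. Lengths are in m, angles in rad, forces in N, time in s.
With the tool pointing down it reaches from about 0.35 to 0.975 m from the base axis. Payload 4.9 kg.
Tool frame: the origin (TCP) lies at the very end of the fingers, on their centre line; the grasp point (between the pads) lies 19 mm behind it (ctrl.grip_point_offset is the distance from the TCP to the grasp point, in m); z points along the fingers, y is the line along which they close (so a half turn about z gives the same grasp; the last joint's range is limited). The gripper opens to 85 mm and grips with 20 to 120 N. Pads are 22 mm wide; open, the fingers measure 114 mm over their backs; the gripper's body (76 mm by 85 mm) begins 54 mm behind the grasp point. The pads swing forward as they close: fully open they stand 13 mm farther back than shut.
Start: joints at [-1.365, 0.053, 1.613, -0, 1.476, -0.119], TCP at [0.199, -0.592, 0.231] pointing down, gripper open.
Joint ranges: [-3.01, 3.01], [-1.01, 2.22], [0.06, 2.58], [-1.02, 4.17], [0.09, 2.62], [-3.14, 3.14]. Speed limits (rad/s): [2.57, 2.57, 3.14, 3.14, 3.14, 3.14].

INTERFACE

Orientations are given as a rotation vector (axis times angle).
In Python, from station import ctrl gives the robot as it stands.
- The arm moves only by the tool send_rows, never from a script. Its argument "rows" is a list of rows, each a list of 3 entries, a list of its own where there are three numbers: the finger opening in cm, from 0 to 8.54, then the shift along the tool's x, y, z in cm, then the turn about the tool's z in degrees. A call has 1 to 10 rows; each row shifts and turns the commanded pose from where the row before left it, along the tool's axes as they then stand; what a row does not reach is not made up. A row lasts 1/8 s, in which the tool goes at most 62.5 mm and 10.7 degrees, less where a joint would pass 70% of its speed; a pose out of reach is approached as far as the arm can. A call with a gripper value outside its range is refused whole. The fingers move at their own pace and stop on an object; "newtons" is the grip in N (left out, the last holds). Time passes only in rows, so rows that do not move let the fingers close. It gives the time, the measured TCP pose, the force, the opening and the grip force at its end, in the units of the state.
- ctrl.get_obs(): the state, without advancing time (a new reading comes with each control period).
- ctrl.get_image(name): name is "side" or "top" or "wrist"; returns a dict with "frame" (420x560x3 uint8, red, green, blue), "range_z" (420x560 float32, m along the optical axis (not along the pixel's ray), 0 where there is no reading), "fx", "fy", "cx", "cy" (pixels), "cam_to_world" (4x4, takes a point from camera to world coordinates). Camera axes: x right, y down, z forward; pixel columns grow to the right and rows downward; lengths in m; the calibration is good to about 2 mm. A picture is of the moment at which its call begins.
- ctrl.finish_job(): hands the job in; it is judged then, once.
The state is a dict: "t": time; "q": joint angles; "dq": joint speeds; "effort": joint torques, N m; "tool_pos": TCP position; "tool_rot": TCP orientation; "contact_force": force on the tool from outside, world axes, zero at the start; "wrist_torque": the same for the moment, N m; "opening": finger opening in m; "grip_force": force on a finger pad.
Only numpy, scipy, OpenCV 4.12 (cv2) and the standard library are available. Lean on these libraries where they do the work, as an engineer would, in place of code of your own. Each camera call takes 0.05 s, during which the arm holds its last target. There are 200 camera calls.

## Working session

There is one attempt and no reset: what is moved stays moved. The work goes in short steps, Python scripts to look and compute and a tool call to move; the robot and the scene stay as the last step left them, time stands still between calls to the robot, and variables do not carry over. Pictures are saved under pics/ and viewed, at most 14 in all, crops included, and the job is handed in when it is done.

Besides the shell and the picture viewer there is one more tool, called after "Emit:" in YAML: its name, and indented under it one key for each argument. send_rows: Moves the arm, as the interface text tells. Its arguments: {"type":"object","properties":{"rows":{"type":"array","items":{"type":"array"}},"newtons":{"type":"number"}},"required":["rows"]}

```bash
mkdir -p pics; ls; python3 - <<'E'
from station import ctrl
import cv2,numpy as np
o=ctrl.get_obs();print({k:np.round(v,3).tolist() for k,v in o.items()},ctrl.grip_point_offset)
for n in("top","side"):
    im=ctrl.get_image(n);cv2.imwrite(f"pics/{n}0.png",im["frame"][:,:,::-1])
    np.savez(f"{n}0.npz",**im);print(n,im["fx"],im["cx"],im["cy"],np.round(im["cam_to_world"],3).tolist())
E
```

```text
pics
{'t': 0.0, 'q': [-1.365, 0.053, 1.614, -0.0, 1.476, -0.119], 'dq': [-0.0, 0.001, -0.0, -0.001, 0.001, -0.001], 'effort': [-0.0, -39.367, -37.018, -0.0, 0.007, 0.0], 'tool_pos': [0.199, -0.592, 0.23], 'tool_rot': [-3.098, -0.508, 0.0], 'contact_force': [-0.82, -0.595, 0.239], 'wrist_torque': [0.023, 0.002, 0.029], 'grip_force': 0.0, 'opening': 0.086} 0.0187
top 540.0833252629321 278.34170291509173 210.83522600542028 [[-0.003, -0.993, 0.118, 0.409], [-1.0, 0.004, 0.006, -0.019], [-0.006, -0.118, -0.993, 1.161], [0.0, 0.0, 0.0, 1.0]]
side 411.09913610545414 283.60000309209477 207.2618578330102 [[-0.971, -0.174, 0.162, 0.38], [-0.237, 0.67, -0.703, 0.595], [0.014, -0.722, -0.692, 0.689], [0.0, 0.0, 0.0, 1.0]]
```

View pics/top0.png

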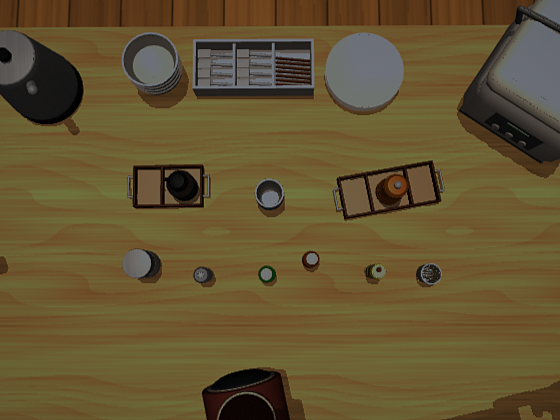

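View pics/side0.png

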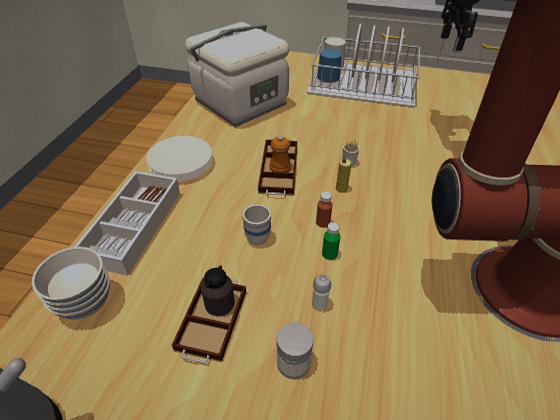

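The top view shows:
- **Targets:** salt (202,275), bamboo (376,271), mill in the long caddy (394,187), flask in the short caddy (181,185).
- **Bystanders:** picks (429,273), canister (141,264), cup (269,194).
- **Chilli candidates:** the red bottle (311,259) and the green bottle (267,274). Red fits, because green is excluded.

I'll confirm this in one crop and measure.

```bash
cat > h.py <<'E'
import numpy as np,cv2
def cloud(d):
    z=d["range_z"];v,u=np.indices(z.shape)
    p=np.stack([(u-d["cx"])/d["fx"]*z,(v-d["cy"])/d["fy"]*z,z],-1)
    M=d["cam_to_world"];P=p@M[:3,:3].T+M[:3,3];P[z==0]=np.nan;return P
def ray(d,u,v,h):
    M=d["cam_to_world"];r=M[:3,:3]@[(u-d["cx"])/d["fx"],(v-d["cy"])/d["fy"],1];o=M[:3,3]
    return o+r*(h-o[2])/r[2]
E
python3 - <<'E'
import numpy as np,cv2
from scipy.optimize import least_squares
from h import *
T=dict(np.load("top0.npz"));S=dict(np.load("side0.npz"))
PT,PS=cloud(T),cloud(S)
# name: px, r, height range of straight part, top height
ob=dict(soy=((181,185),.029,(.03,.062),.1),mill=((394,187),.0205,(.043,.062),.102),chilli=((311,259),.017,(.01,.058),.094),green=((267,274),.017,(.01,.058),.094),
bamboo=((376,271),.015,(.01,.08),.084),salt=((202,275),.017,(.01,.058),.084),picks=((429,273),.022,(.01,.047),.06),canister=((141,264),.0295,(.01,.085),.088),cup=((269,194),.0305,(.04,.075),.078))
for n,(px,r,(a,b),h) in ob.items():
    c=ray(T,*px,h);out=[]
    for P in(PT,PS):
        q=P[np.isfinite(P[...,2])];near=np.hypot(*(q[:,:2]-c[:2]).T)<.05
        top=np.nanmax(q[near][:,2]);w=q[near&(q[:,2]>a)&(q[:,2]<b)]
        t=q[near&(q[:,2]>top-.012)]
        f=least_squares(lambda x:np.hypot(*(w[:,:2]-x).T)-r,c[:2],loss="soft_l1",f_scale=.002) if len(w)>9 else None
        out+=[len(w),*(f.x.round(4) if f else[0,0]),"res",round(np.median(abs(f.fun))*1000,1) if f else 0,"top",top.round(3),t[:,:2].mean(0).round(4)]
    print(n,c[:2].round(3),*out)
# caddies: wall tops: dark pixels near z=.022
for n,c in(("short",(169,187)),("long",(389,190))):
    p=ray(T,*c,.02);P=PT;m=np.isfinite(P[...,2])&(P[...,2]>.017)&(P[...,2]<.027)&(np.hypot(P[...,0]-p[0],P[...,1]-p[1])<.14)
    k=cv2.morphologyEx(m.astype(np.uint8),cv2.MORPH_OPEN,np.ones((2,2),np.uint8))
    q=P[k>0][:,:2].astype(np.float32);print(n,len(q),cv2.minAreaRect(q*1000))
cv2.imwrite("pics/c0.png",cv2.resize(T["frame"][150:300,110:460,::-1],None,fx=2.2,fy=2.2,interpolation=3))
E
```

```text
soy [0.588 0.181] 103 0.5989 0.1908 res 0.3 top 0.105 [0.598  0.1916] 318 0.5965 0.1904 res 0.4 top 0.101 [0.5945 0.1946]
mill [ 0.582 -0.242] 18 0.5888 -0.2504 res 0.3 top 0.104 [ 0.5877 -0.2472] 93 0.5871 -0.2504 res 0.9 top 0.103 [ 0.5858 -0.2466]
chilli [ 0.441 -0.076] 25 0.4429 -0.0779 res 0.3 top 0.097 [ 0.4427 -0.0779] 232 0.4405 -0.0784 res 0.6 top 0.094 [ 0.44   -0.0737]
green [0.412 0.01 ] 13 0.4128 0.0121 res 0.2 top 0.097 [0.4124 0.0123] 248 0.4102 0.0118 res 0.6 top 0.094 [0.4099 0.0162]
bamboo [ 0.417 -0.205] 81 0.4172 -0.2105 res 0.3 top 0.094 [ 0.4171 -0.2098] 273 0.4151 -0.2112 res 0.7 top 0.092 [ 0.4147 -0.2075]
salt [0.41  0.139] 42 0.4117 0.1436 res 0.4 top 0.09 [0.4115 0.1421] 244 0.4094 0.1412 res 0.5 top 0.086 [0.4092 0.1461]
picks [ 0.413 -0.316] 204 0.4115 -0.3207 res 3.6 top 0.072 [ 0.4127 -0.3225] 180 0.411 -0.3249 res 1.5 top 0.068 [ 0.4104 -0.3218]
canister [0.432 0.26 ] 379 0.4348 0.2709 res 0.6 top 0.094 [0.4346 0.2693] 998 0.4325 0.2688 res 0.5 top 0.089 [0.4317 0.2725]
cup [0.573 0.007] 163 0.5733 0.0053 res 2.9 top 0.083 [0.5773 0.0064] 582 0.5735 0.0075 res 2.7 top 0.08 [0.573  0.0086]
short 647 ((600.92333984375, 225.95843505859375), (87.9787826538086, 149.79165649414062), 0.7475827932357788)
long 825 ((nan, nan), (0.0, 0.0), 0.0)
```

View pics/c0.png

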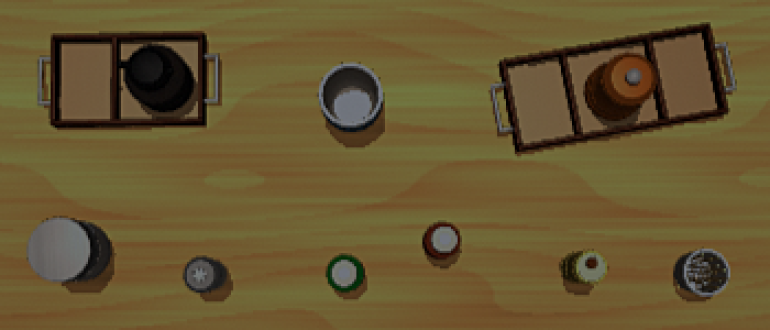

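The crop confirms it: the red white-capped bottle at crop (441,240) is the chilli oil, and the green one at (345,273) is the decoy. The flask (150,75), mill (620,85), salt (205,273) and bamboo (585,266) also check out. Next I'll locate the caddies in both views.

```bash
cat >> h.py <<'E'
def caddy(P,c,L):
    m=np.isfinite(P[...,2])&(np.abs(P[...,2]-.022)<.009)&(np.hypot(P[...,0]-c[0],P[...,1]-c[1])<L/2+.03)
    k=m.astype(np.uint8);n,l,st,ce=cv2.connectedComponentsWithStats(k);return m
E
python3 - <<'E'
import numpy as np,cv2
from h import *
for cam in("top","side"):
    D=dict(np.load(cam+"0.npz"));P=cloud(D);g=cv2.cvtColor(D["frame"],cv2.COLOR_RGB2HSV)
    for n,c,L in(("short",(.6,.226),.149),("long",(.588,-.246),.208)):
        d=np.hypot(P[...,0]-c[0],P[...,1]-c[1])
        off=.004 if cam=="top" else .001
        m=np.isfinite(P[...,2])&(abs(P[...,2]-.022-off)<.004)&(d<L/2+.03)
        q=P[m][:,:2]*1000
        # drop handle/stray points: iterate inside a rect fit by percentile in the long-axis frame
        best=None
        for a in np.radians(np.arange(-15,15,.25)):
            r=q@np.array([[np.cos(a),-np.sin(a)],[np.sin(a),np.cos(a)]])
            lo,hi=np.percentile(r,1.5,0),np.percentile(r,98.5,0);w=hi-lo
            if best is None or w[0]<best[0]:best=(w[0],w[1],np.degrees(a),r,a)
        w0,w1,ad,r,a=best
        h=np.histogram(r[:,1],bins=np.arange(r[:,1].min(),r[:,1].max()+3,3))
        e=h[1][:-1][h[0]>.35*np.sort(h[0])[-4]]
        x=(np.percentile(r[:,0],1)+np.percentile(r[:,0],99))/2
        print(cam,n,len(q),"w",w0.round(1),w1.round(1),"yaw",round(ad,2),"x'",x.round(1),"wall bins y'",e.round(0).tolist(), "R^-1 cos,sin",np.cos(a).round(4),np.sin(a).round(4))
E
```

```text
top short 319 w 89.2 147.5 yaw 1.25 x' 606.3 wall bins y' [138.0, 141.0, 150.0, 222.0, 225.0, 279.0, 282.0, 285.0] R^-1 cos,sin 0.9998 0.0218
top long 360 w 89.2 205.6 yaw 10.75 x' 535.5 wall bins y' [-457.0, -454.0, -400.0, -397.0, -394.0, -346.0, -334.0, -331.0, -313.0, -310.0, -256.0, -253.0] R^-1 cos,sin 0.9825 0.1865
side short 714 w 89.4 146.7 yaw 1.0 x' 602.9 wall bins y' [140.0, 143.0, 194.0, 200.0, 203.0, 206.0, 209.0, 224.0, 227.0, 230.0, 284.0, 287.0] R^-1 cos,sin 0.9998 0.0175
side long 332 w 88.8 205.9 yaw 9.75 x' 539.4 wall bins y' [-448.0, -391.0, -388.0, -385.0, -331.0, -328.0, -325.0, -322.0, -307.0, -304.0, -301.0, -247.0, -244.0, -241.0] R^-1 cos,sin 0.9856 0.1693
```

Measured positions (mm):

| Item | x | y | Yaw |
|---|---|---|---|
| Long caddy | 591 | -247.5 | 10.2° |
| Short caddy | 600 | 225.6 | 1.1° |
| Mill | 588 | -250 | |
| Soy | 598 | 190.6 | |
| Chilli | 441.7 | -78 | |
| Bamboo | 416 | -211 | |
| Salt | 410.5 | 142 | |

The free spot on the counter is (490, 80). First I turn the tool so its y lies along world x; after that tool x = +y, y = +x and z = down.

Emit:
send_rows:
  rows:
    - [8.5, [0, 0, 0], -10.7]
    - [8.5, [0, 0, 0], -10.7]
    - [8.5, [0, 0, 0], -10.7]
    - [8.5, [0, 0, 0], -10.7]
    - [8.5, [0, 0, 0], -10.7]
    - [8.5, [0, 0, 0], -10.7]
    - [8.5, [0, 0, 0], -7.2]
  newtons: 30

```text
t: 0.98
tool_pos: [0.1994, -0.5919, 0.2305]
tool_rot: [-2.216, -2.226, -0.001]
contact_force: [0.1, -0.0, 0.7]
opening: 0.0851
grip_force: 0.0
```

Emit:
send_rows:
  rows:
    - [8.5, [3.8, 4.32, 0], 0]
    - [8.5, [3.8, 4.32, 0], 0]
    - [8.5, [3.8, 4.32, 0], 0]
    - [8.5, [3.8, 4.32, 0], 0]
    - [8.5, [3.8, 4.32, 0], 0]
    - [8.5, [3.8, 4.32, 0], 0]
    - [8.5, [3.8, 4.32, 0], 0]
    - [8.5, [3.8, 4.32, 0], 0]
    - [8.5, [3.75, 4.32, 0], 0]
    - [8.5, [0, 0, 0], 0]

```text
t: 2.22
tool_pos: [0.5901, -0.2476, 0.2304]
tool_rot: [-2.215, -2.226, -0.0]
contact_force: [-0.1, -0.8, -0.5]
opening: 0.0846
grip_force: 0.0
```

```bash
cat > w.py <<'E'
import sys,numpy as np
from station import ctrl
from h import *
# usage: w.py x y zlo zhi r  : circle fit with the wrist camera; prints centre minus TCP
from scipy.optimize import least_squares
x,y,a,b,r=map(float,sys.argv[1:6])
d=ctrl.get_image(sys.argv[6] if len(sys.argv)>6 else "wrist");P=cloud(d);q=P[np.isfinite(P[...,2])];n=np.hypot(q[:,0]-x,q[:,1]-y)<.05
print("top",q[n][:,2].max().round(4));w=q[n&(q[:,2]>a)&(q[:,2]<b)]
f=least_squares(lambda c:np.hypot(*(w[:,:2]-c).T)-r,[x,y],loss="soft_l1",f_scale=.002)
print(len(w),f.x.round(4),"res",np.median(abs(f.fun)).round(4),"tcp",ctrl.get_obs()["tool_pos"])
E
python3 w.py .588 -.250 .064 .085 .025
```

```text
top 0.3283
279 [ 0.5887 -0.2532] res 0.0005 tcp [ 0.58883329 -0.24917475  0.23039602]
```

Emit:
send_rows:
  rows:
    - [8.5, [-0.2, 0, 4], 0]
    - [8.5, [0, 0, 4], 0]
    - [8.5, [0, 0, 4], 0]
    - [8.5, [0, 0, 4], 0]
    - [8.5, [0, 0, 2.5], 0]
    - [8.5, [0, 0, 1.3], 0]
    - [8.5, [0, 0, 0], 0]

```text
t: 3.15
tool_pos: [0.5872, -0.2531, 0.0325]
tool_rot: [-2.221, -2.219, 0.001]
contact_force: [0.3, 0.4, 0.3]
opening: 0.0854
grip_force: 0.0
```

Emit:
send_rows:
  rows:
    - [3.5, [0, 0, 0], 0]
    - [3.5, [0, 0, 0], 0]
    - [3.5, [0, 0, 0], 0]
    - [3.5, [0, 0, 0], 0]
    - [3.5, [0, 0, 0], 0]
    - [3.5, [0, 0, 0], 0]
  newtons: 35

```text
t: 3.9
tool_pos: [0.5891, -0.2534, 0.0352]
tool_rot: [2.219, 2.22, 0.0]
contact_force: [-2.7, -0.2, 6.7]
opening: 0.0479
grip_force: 35.4
```

The pads stopped on the foot flare: the opening is 48 mm instead of 41 and the tool is being pushed up. I'll reopen, raise and close again.

Emit:
send_rows:
  rows:
    - [7, [0, 0, 0], 0]
    - [7, [0, 0, 0], 0]
    - [7, [0, 0, -0.8], 0]
    - [7, [0, 0, 0], 0]
    - [3.5, [0, 0, 0], 0]
    - [3.5, [0, 0, 0], 0]
    - [3.5, [0, 0, 0], 0]
    - [3.5, [0, 0, 0], 0]
    - [3.5, [0, 0, 0], 0]
  newtons: 35

```text
t: 5.03
tool_pos: [0.5883, -0.2528, 0.0417]
tool_rot: [2.221, 2.222, -0.0]
contact_force: [-2.4, 0.8, 5.0]
opening: 0.0484
grip_force: 36.0
```

```bash
python3 - <<'E'
from station import ctrl
import cv2
im=ctrl.get_image("side")["frame"]
cv2.imwrite("pics/s1.png",cv2.resize(im[90:210,220:340,::-1],None,fx=5,fy=5,interpolation=3))
o=ctrl.get_obs();print(o["tool_pos"],o["contact_force"],o["wrist_torque"])
E
```

```text
[ 0.58824747 -0.25284478  0.04161968] [-2.08403124  0.08714938  5.97612569] [0.13037026 0.29233506 0.01563829]
```

View pics/s1.png

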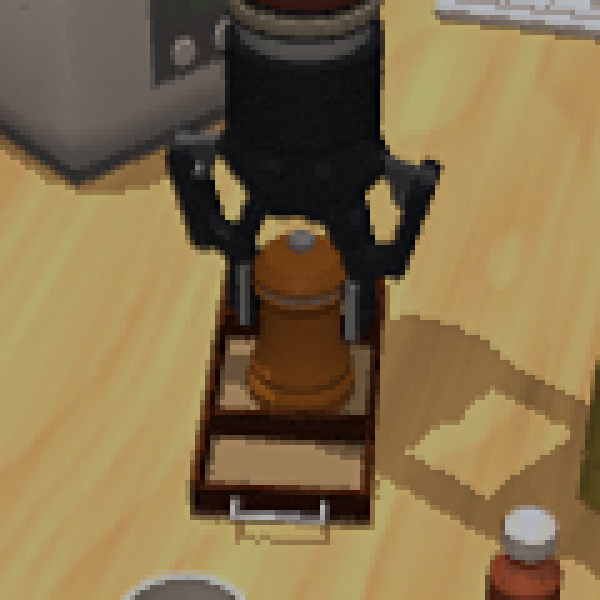

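The crop shows the grey pads at about x=240 and 350, y 265–340, closed on the head at about 48 mm. The pads are about 38 mm tall, so they can't fit inside the 23 mm waist. The grip is symmetric, on the widest part of the head and above the centre of mass, so I'll firm it up and lift gently.

Emit:
send_rows:
  rows:
    - [3.5, [0, 0, 0], 0]
    - [3.5, [0, 0, 0], 0]
    - [3.5, [0, 0, -0.5], 0]
    - [3.5, [0, 0, -1], 0]
    - [3.5, [0, 0, -1.5], 0]
    - [3.5, [0, 0, -2], 0]
    - [3.5, [0, 0, 0], 0]
  newtons: 60

```text
t: 5.95
tool_pos: [0.5901, -0.2538, 0.095]
tool_rot: [2.217, 2.218, 0.003]
contact_force: [0.4, -0.6, -1.5]
opening: 0.0478
grip_force: 62.0
```

Emit:
send_rows:
  rows:
    - [3.5, [0, 0, -3], 0]
    - [3.5, [0.5, 0, -3], 0]
    - [3.5, [2, -0.6, -0.5], 0]
    - [3.5, [3.5, -1.2, 0], 0]
    - [3.5, [4.5, -1.4, 0], 0]
    - [3.5, [5, -1.5, 0], 0]
    - [3.5, [5, -1.5, 0], 0]
    - [3.5, [5, -1.5, 0], 0]
    - [3.5, [4, -1.3, 0], 0]
    - [3.5, [2.5, -0.8, 0], 0]

```text
t: 7.2
tool_pos: [0.4875, 0.0697, 0.1543]
tool_rot: [-2.217, -2.222, 0.003]
contact_force: [0.4, -0.8, -2.5]
opening: 0.0477
grip_force: 62.3
```

Emit:
send_rows:
  rows:
    - [3.5, [1, -0.2, 0], 0]
    - [3.5, [0.4, 0, 0], 0]
    - [3.5, [0, 0, 0], 0]
    - [3.5, [0, 0, 0], 0]

```text
t: 7.7
tool_pos: [0.4884, 0.0805, 0.1562]
tool_rot: [2.222, 2.22, -0.0]
contact_force: [-0.1, -0.4, -1.2]
opening: 0.0478
grip_force: 62.3
```

```bash
python3 - <<'E'
from station import ctrl
import cv2,numpy as np
from h import *
d=ctrl.get_image("side");o=ctrl.get_obs();print(o["tool_pos"],o["contact_force"],o["opening"])
P=cloud(d);t=o["tool_pos"];m=np.isfinite(P[...,2])&(np.hypot(P[...,0]-t[0],P[...,1]-t[1])<.06)&(P[...,2]>.03)&(P[...,2]<.22)
v,u=np.nonzero(m);
for z in np.arange(.10,.2,.01):
    q=P[m&(abs(P[...,2]-z)<.005)];print(round(z,3),len(q),*(q.min(0)[:2].round(3),q.max(0)[:2].round(3)) if len(q) else ())
r=slice(max(v.min()-15,0),v.max()+15),slice(u.min()-15,u.max()+15)
cv2.imwrite("pics/s2.png",cv2.resize(d["frame"][r][:,:,::-1],None,fx=4,fy=4,interpolation=3));print(r)
E
```

```text
[0.48839815 0.08053338 0.15625603] [-0.55256464 -0.74678767 -2.26259852] 0.048018667323047055
0.1 0
0.11 0
0.12 73 [0.458 0.085] [0.515 0.112]
0.13 159 [0.459 0.076] [0.515 0.113]
0.14 150 [0.46 0.08] [0.513 0.11 ]
0.15 141 [0.463 0.079] [0.51  0.108]
0.16 105 [0.457 0.075] [0.516 0.104]
0.17 163 [0.45  0.076] [0.525 0.104]
0.18 108 [0.45  0.079] [0.525 0.107]
0.19 170 [0.45 0.07] [0.525 0.109]
(slice(np.int64(170), np.int64(260), None), slice(np.int64(241), np.int64(336), None))
```

View pics/s2.png

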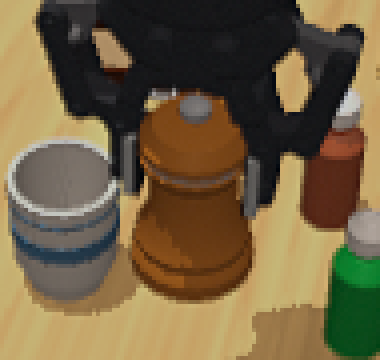

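The mill (centre about (195,190)) hangs upright. Now I lower it onto the free spot.

Emit:
send_rows:
  rows:
    - [3.5, [0, 0, 2], 0]
    - [3.5, [0, 0, 3], 0]
    - [3.5, [0, 0, 3], 0]
    - [3.5, [0, 0, 2], 0]
    - [3.5, [0, 0, 1], 0]
    - [3.5, [0, 0, 0.4], 0]
    - [3.5, [0, 0, 0.2], 0]
    - [3.5, [0, 0, 0.1], 0]
    - [3.5, [0, 0, 0], 0]

```text
t: 8.88
tool_pos: [0.4885, 0.0813, 0.0399]
tool_rot: [2.221, 2.221, 0.001]
contact_force: [0.2, -0.3, -1.8]
opening: 0.0482
grip_force: 62.3
```

Emit:
send_rows:
  rows:
    - [3.5, [0, 0, 0.1], 0]
    - [3.5, [0, 0, 0.1], 0]
    - [3.5, [0, 0, 0], 0]

```text
t: 9.25
tool_pos: [0.4883, 0.0813, 0.0378]
tool_rot: [2.221, 2.222, 0.0]
contact_force: [-1.8, -0.2, 1.6]
opening: 0.0476
grip_force: 62.4
```

Emit:
send_rows:
  rows:
    - [5.2, [0, 0, 0.05], 0]
    - [5.6, [0, 0, 0], 0]
    - [8, [0, 0, 0], 0]
    - [8, [0, 0, 0], 0]
    - [8, [0, 0, -1], 0]
    - [8, [0, 0, -3], 0]
    - [8, [0, 0, -5], 0]
    - [8, [0, 0, -6], 0]
    - [8, [0, 0, -2], 0]
    - [8, [0, 0, 0], 0]

```text
t: 10.5
tool_pos: [0.4892, 0.0813, 0.2091]
tool_rot: [2.219, 2.22, 0.005]
contact_force: [0.5, -0.2, -1.1]
opening: 0.0801
grip_force: 0.0
```

Emit:
send_rows:
  rows:
    - [8.5, [2, 2, 0], 0]
    - [8.5, [4.2, 4.2, 0], 0]
    - [8.5, [3.2, 3.2, 0], 0]
    - [8.5, [1.5, 1.45, 0], 0]
    - [8.5, [0, 0, 0], 0]
    - [8.5, [0, 0, 0], 0]

```text
t: 11.25
tool_pos: [0.5953, 0.1896, 0.2047]
tool_rot: [-2.22, -2.22, 0.005]
contact_force: [0.0, 0.3, 0.2]
opening: 0.0849
grip_force: 0.0
```

```bash
python3 w.py .598 .1906 .03 .062 .029; python3 w.py .489 .081 .015 .11 .029 top|head -1;python3 w.py .489 .081 .003 .03 .029 side
```

```text
top 0.3023
251 [0.5984 0.1887] res 0.0001 tcp [0.59550466 0.189514   0.20539344]
top 0.542
top 0.5394
315 [0.4878 0.0802] res 0.0016 tcp [0.59594229 0.18953073 0.20637614]
```

Emit:
send_rows:
  rows:
    - [8.5, [0, 0.2, 2], 0]
    - [8.5, [0, 0, 4], 0]
    - [8.5, [0, 0, 4], 0]
    - [8.5, [0, 0, 4], 0]
    - [8.5, [0, 0, 2.4], 0]
    - [8.5, [0, 0, 0.9], 0]
    - [8.5, [0, 0, 0], 0]
  newtons: 35

```text
t: 12.28
tool_pos: [0.5981, 0.19, 0.0331]
tool_rot: [-2.221, -2.221, 0.002]
contact_force: [0.1, 0.2, 1.0]
opening: 0.085
grip_force: 0.0
```

Emit:
send_rows:
  rows:
    - [5, [0, 0, 0], 0]
    - [5, [0, 0, 0], 0]
    - [5, [0, 0, 0], 0]
    - [5, [0, 0, 0], 0]
    - [5, [0, 0, 0], 0]
  newtons: 35

```text
t: 12.9
tool_pos: [0.5999, 0.1905, 0.0358]
tool_rot: [2.22, 2.221, 0.004]
contact_force: [-1.2, -0.1, 6.3]
opening: 0.0563
grip_force: 38.5
```

Emit:
send_rows:
  rows:
    - [5, [0, 0, 0], 0]
    - [5, [0, 0, 0], 0]
    - [5, [0, 0, -0.5], 0]
    - [5, [0, 0, -1.5], 0]
    - [5, [0, 0, -2.5], 0]
    - [5, [0, 0, -3], 0]
    - [5, [0, 0, -3], 0]
    - [5, [0, 0, -1.5], 0]
    - [5, [0, 0, 0], 0]
  newtons: 60

```text
t: 14.02
tool_pos: [0.5993, 0.1904, 0.1552]
tool_rot: [2.22, 2.221, 0.003]
contact_force: [0.3, 0.7, -2.6]
opening: 0.0562
grip_force: 64.3
```

Emit:
send_rows:
  rows:
    - [5, [-1.5, 0, 0], 0]
    - [5, [-3.5, 0, 0], 0]
    - [5, [-5, -0.1, 0], 0]
    - [5, [-6, -0.1, 0], 0]
    - [5, [-6, -0.1, 0], 0]
    - [5, [-6, -0.1, 0], 0]
    - [5, [-6, -0.1, 0], 0]
    - [5, [-5, -0.1, 0], 0]
    - [5, [-3, -0.1, 0], 0]
    - [5, [-1.3, -0.1, 0], 0]

```text
t: 15.28
tool_pos: [0.589, -0.2446, 0.1518]
tool_rot: [-2.222, -2.217, 0.002]
contact_force: [0.8, -0.4, -2.1]
opening: 0.056
grip_force: 64.2
```

Emit:
send_rows:
  rows:
    - [5, [-0.5, 0, 0], 0]
    - [5, [0, 0, 0], 0]
    - [5, [0, 0, 0], 0]
    - [5, [0, 0, 0], 0]

```text
t: 15.78
tool_pos: [0.5909, -0.2468, 0.1539]
tool_rot: [2.22, 2.223, 0.0]
contact_force: [0.6, -0.3, -2.2]
opening: 0.0557
grip_force: 64.2
```

Emit:
send_rows:
  rows:
    - [5, [-0.1, 0, 2], 0]
    - [5, [0, 0, 3], 0]
    - [5, [0, 0, 3], 0]
    - [5, [0, 0, 2], 0]
    - [5, [0, 0, 1], 0]
    - [5, [0, 0, 0.4], 0]
    - [5, [0, 0, 0.1], 0]
    - [5, [0, 0, 0], 0]

```text
t: 16.77
tool_pos: [0.5914, -0.2491, 0.04]
tool_rot: [2.22, 2.22, 0.001]
contact_force: [-0.1, -0.1, -1.8]
opening: 0.0557
grip_force: 64.2
```

Emit:
send_rows:
  rows:
    - [5, [0, 0, 0.2], 0]
    - [5, [0, 0, 0.1], 0]
    - [5, [0, 0, 0.1], 0]
    - [5, [0, 0, 0], 0]

```text
t: 17.27
tool_pos: [0.5909, -0.2489, 0.036]
tool_rot: [2.221, 2.222, -0.0]
contact_force: [-3.8, 0.8, 5.7]
opening: 0.0557
grip_force: 64.9
```

Contact on the bay floor. I release and retreat.

Emit:
send_rows:
  rows:
    - [6, [0, 0, 0], 0]
    - [6.4, [0, 0, 0], 0]
    - [8.5, [0, 0, 0], 0]
    - [8.5, [0, 0, 0], 0]
    - [8.5, [0, 0, -1], 0]
    - [8.5, [0, 0, -3], 0]
    - [8.5, [0, 0, -5], 0]
    - [8.5, [0, 0, -6], 0]
    - [8.5, [0, 0, -2], 0]
    - [8.5, [0, 0, 0], 0]

```text
t: 18.52
tool_pos: [0.5917, -0.2493, 0.2074]
tool_rot: [2.218, 2.219, 0.002]
contact_force: [0.0, 0.8, -1.0]
opening: 0.0852
grip_force: 0.0
```

Emit:
send_rows:
  rows:
    - [8.5, [2, -0.5, 0], 0]
    - [8.5, [5, -1.5, 0], 0]
    - [8.5, [5.5, -1.8, 0], 0]
    - [8.5, [5.5, -1.8, 0], 0]
    - [8.5, [5.5, -1.8, 0], 0]
    - [8.5, [5, -1.6, 0], 0]
    - [8.5, [3, -0.8, 0], 0]
    - [8.5, [1.4, -0.5, 0], 0]
    - [8.5, [0, 0, 0], 0]
    - [8.5, [0, 0, 0], 0]

```text
t: 19.77
tool_pos: [0.4876, 0.0795, 0.2042]
tool_rot: [-2.222, -2.22, 0.002]
contact_force: [-0.0, -0.2, 0.2]
opening: 0.0848
grip_force: 0.0
```

```bash
python3 w.py .489 .081 .062 .085 .025; python3 w.py .5909 -.2489 .03 .062 .029 side;  python3 w.py .5909 -.2489 .03 .066 .029 top
```

```text
top 0.3025
764 [0.4889 0.0802] res 0.0018 tcp [0.48777531 0.0793608  0.20443579]
top 0.0515
2 [ 0.589  -0.2474] res 0.0 tcp [0.48787812 0.07930111 0.2045763 ]
top 0.1026
173 [ 0.5923 -0.2486] res 0.0005 tcp [0.48794029 0.07932526 0.20471592]
```

Emit:
send_rows:
  rows:
    - [8.5, [0.1, 0.1, 2], 0]
    - [8.5, [0, 0, 4], 0]
    - [8.5, [0, 0, 4], 0]
    - [8.5, [0, 0, 4], 0]
    - [8.5, [0, 0, 2], 0]
    - [8.5, [0, 0, 0.6], 0]
    - [8.5, [0, 0, 0], 0]

```text
t: 20.8
tool_pos: [0.4884, 0.0811, 0.0383]
tool_rot: [-2.221, -2.221, 0.001]
contact_force: [-0.3, 0.3, -0.2]
opening: 0.0847
grip_force: 0.0
```

Emit:
send_rows:
  rows:
    - [4.2, [0, 0, 0], 0]
    - [4.2, [0, 0, 0], 0]
    - [4.2, [0, 0, 0], 0]
    - [4.2, [0, 0, 0], 0]
    - [4.2, [0, 0, 0], 0]
    - [4.2, [0, 0, 0], 0]
  newtons: 40

```text
t: 21.55
tool_pos: [0.4894, 0.0813, 0.0401]
tool_rot: [2.22, 2.221, 0.002]
contact_force: [-3.2, -0.3, 5.9]
opening: 0.0485
grip_force: 40.9
```

Emit:
send_rows:
  rows:
    - [4.2, [0, 0, 0], 0]
    - [4.2, [0, 0, 0], 0]
    - [4.2, [0, 0, -0.5], 0]
    - [4.2, [0, 0, -1.5], 0]
    - [4.2, [0, 0, -2.5], 0]
    - [4.2, [0, 0, -2.5], 0]
    - [4.2, [0, 0, -1], 0]
    - [4.2, [0, 0, 0], 0]
  newtons: 60

```text
t: 22.55
tool_pos: [0.4891, 0.0813, 0.1196]
tool_rot: [2.22, 2.221, 0.002]
contact_force: [-0.1, 0.2, -3.4]
opening: 0.0477
grip_force: 62.1
```

Emit:
send_rows:
  rows:
    - [4.2, [1, 1, 0], 0]
    - [4.2, [2, 2, 0], 0]
    - [4.2, [2.5, 2.5, 0], 0]
    - [4.2, [2.5, 2.5, 0], 0]
    - [4.2, [2, 1.9, 0], 0]
    - [4.2, [1, 0.9, 0], 0]
    - [4.2, [0.5, 0.4, 0], 0]
    - [4.2, [0, 0, 0], 0]
    - [4.2, [0, 0, 0], 0]
    - [4.2, [0, 0, 0], 0]

```text
t: 23.8
tool_pos: [0.6003, 0.1958, 0.1189]
tool_rot: [2.222, 2.221, 0.0]
contact_force: [-0.6, 1.1, -2.9]
opening: 0.0482
grip_force: 62.3
```

Lower to about 0.045, then in millimetre steps.

Emit:
send_rows:
  rows:
    - [4.2, [0, 0, 2], 0]
    - [4.2, [0, 0, 2.5], 0]
    - [4.2, [0, 0, 1.7], 0]
    - [4.2, [0, 0, 0.7], 0]
    - [4.2, [0, 0, 0.3], 0]
    - [4.2, [0, 0, 0.2], 0]
    - [4.2, [0, 0, 0], 0]
    - [4.2, [0, 0, 0], 0]

```text
t: 24.8
tool_pos: [0.601, 0.1963, 0.0455]
tool_rot: [2.221, 2.221, 0.001]
contact_force: [0.9, 0.3, -2.3]
opening: 0.0478
grip_force: 62.3
```

Emit:
send_rows:
  rows:
    - [4.2, [0, 0, 0.1], 0]
    - [4.2, [0, 0, 0.1], 0]
    - [4.2, [0, 0, 0.1], 0]
    - [4.2, [0, 0, 0], 0]

```text
t: 25.3
tool_pos: [0.6011, 0.1966, 0.0443]
tool_rot: [2.221, 2.222, 0.001]
contact_force: [-5.8, -0.8, 9.8]
opening: 0.048
grip_force: 63.0
```

Emit:
send_rows:
  rows:
    - [5.2, [0, 0, -0.1], 0]
    - [5.6, [0, 0, 0], 0]
    - [8, [0, 0, 0], 0]
    - [8, [0, 0, 0], 0]
    - [8, [0, 0, -1], 0]
    - [8, [0, 0, -3], 0]
    - [8, [0, 0, -5], 0]
    - [8, [0, 0, -5], 0]
    - [8, [0, 0, -2], 0]
    - [8, [0, 0, 0], 0]

```text
t: 26.55
tool_pos: [0.6015, 0.1964, 0.2047]
tool_rot: [2.22, 2.22, 0.005]
contact_force: [-0.5, -0.5, -1.0]
opening: 0.0798
grip_force: 0.0
```

```bash
python3 w.py .601 .1966 .03 .1 .025|head -2; python3 w.py .601 .1966 .064 .09 .025 side; python3 w.py .44 -.078 .01 .058 .017 side
```

```text
top 0.3031
2566 [0.6005 0.1928] res 0.0051 tcp [0.60033842 0.19620817 0.20220875]
top 0.5264
400 [0.5999 0.196 ] res 0.0021 tcp [0.59956554 0.19603034 0.200527  ]
top 0.0942
231 [ 0.4406 -0.0786] res 0.0006 tcp [0.59922752 0.19595321 0.19975643]
```

Emit:
send_rows:
  rows:
    - [6, [-2, -1.2, 0], 0]
    - [6, [-4.5, -2.6, 0], 0]
    - [6, [-5, -2.9, 0], 0]
    - [6, [-5, -2.9, 0], 0]
    - [6, [-5, -2.9, 0], 0]
    - [6, [-3.5, -2, 0], 0]
    - [6, [-1.8, -1, 0], 0]
    - [6, [-0.6, -0.3, 0], 0]
    - [6, [0, 0, 0], 0]
    - [6, [0, 0, 0], 0]

```text
t: 27.95
tool_pos: [0.4428, -0.077, 0.2023]
tool_rot: [-2.219, -2.222, 0.0]
contact_force: [0.1, 0.3, 0.2]
opening: 0.0599
grip_force: 0.0
```

```bash
python3 w.py .4415 -.078 .01 .058 .017
```

```text
top 0.2999
274 [ 0.4422 -0.0804] res 0.0001 tcp [ 0.44285874 -0.07706259  0.20242907]
```

Emit:
send_rows:
  rows:
    - [6, [-0.2, -0.1, 2], 0]
    - [6, [0, 0, 4], 0]
    - [6, [0, 0, 4.5], 0]
    - [6, [0, 0, 4], 0]
    - [6, [0, 0, 2], 0]
    - [6, [0, 0, 0.8], 0]
    - [6, [0, 0, 0], 0]

```text
t: 28.88
tool_pos: [0.4412, -0.0795, 0.0291]
tool_rot: [-2.22, -2.221, 0.001]
contact_force: [0.5, -0.3, 0.1]
opening: 0.0597
grip_force: 0.0
```

Emit:
send_rows:
  rows:
    - [2.8, [0, 0, 0], 0]
    - [2.8, [0, 0, 0], 0]
    - [2.8, [0, 0, 0], 0]
    - [2.8, [0, 0, 0], 0]
    - [2.8, [0, 0, 0], 0]
  newtons: 30

```text
t: 29.5
tool_pos: [0.4426, -0.0801, 0.0311]
tool_rot: [2.22, 2.22, 0.001]
contact_force: [-1.3, -0.0, 6.6]
opening: 0.0332
grip_force: 30.1
```

Emit:
send_rows:
  rows:
    - [2.8, [0, 0, 0], 0]
    - [2.8, [0, 0, -0.5], 0]
    - [2.8, [0, 0, -1.5], 0]
    - [2.8, [0, 0, -3], 0]
    - [2.8, [0, 0, -3], 0]
    - [2.8, [0, 0, -3], 0]
    - [2.8, [0, 0, -1], 0]
    - [2.8, [0, 0, 0], 0]
  newtons: 40

```text
t: 30.5
tool_pos: [0.4419, -0.0799, 0.1503]
tool_rot: [2.22, 2.221, 0.001]
contact_force: [0.4, 0.9, -0.6]
opening: 0.033
grip_force: 39.9
```

Emit:
send_rows:
  rows:
    - [2.8, [-0.8, 1.2, 0], 0]
    - [2.8, [-1.8, 2.5, 0], 0]
    - [2.8, [-2.2, 3.1, 0], 0]
    - [2.8, [-2.2, 3.1, 0], 0]
    - [2.8, [-1.5, 2.1, 0], 0]
    - [2.8, [-0.8, 1.1, 0], 0]
    - [2.8, [-0.4, 0.5, 0], 0]
    - [2.8, [0, 0, 0], 0]
    - [2.8, [0, 0, 0], 0]
    - [2.8, [0, 0, 0], 0]

```text
t: 31.75
tool_pos: [0.5773, -0.1763, 0.15]
tool_rot: [2.221, 2.222, 0.0]
contact_force: [0.1, -0.5, -0.9]
opening: 0.0327
grip_force: 39.9
```

Emit:
send_rows:
  rows:
    - [2.8, [0, 0, 2], 0]
    - [2.8, [0, 0, 3], 0]
    - [2.8, [0, 0, 3], 0]
    - [2.8, [0, 0, 2], 0]
    - [2.8, [0, 0, 0.8], 0]
    - [2.8, [0, 0, 0.2], 0]
    - [2.8, [0, 0, 0], 0]
    - [2.8, [0, 0, 0], 0]

```text
t: 32.75
tool_pos: [0.5785, -0.1771, 0.0411]
tool_rot: [2.22, 2.22, 0.001]
contact_force: [0.1, -0.2, -1.4]
opening: 0.0329
grip_force: 40.0
```

Emit:
send_rows:
  rows:
    - [2.8, [0, 0, 0.3], 0]
    - [2.8, [0, 0, 0.1], 0]
    - [2.8, [0, 0, 0.1], 0]
    - [2.8, [0, 0, 0.1], 0]
    - [2.8, [0, 0, 0], 0]

```text
t: 33.38
tool_pos: [0.5778, -0.1769, 0.0352]
tool_rot: [-2.221, -2.222, 0.001]
contact_force: [-4.1, 1.5, 6.7]
opening: 0.033
grip_force: 40.8
```

Emit:
send_rows:
  rows:
    - [3.6, [0, 0, 0], 0]
    - [4, [0, 0, 0], 0]
    - [6, [0, 0, 0], 0]
    - [6, [0, 0, 0], 0]
    - [6, [0, 0, -1], 0]
    - [6, [0, 0, -3], 0]
    - [6, [0, 0, -5], 0]
    - [6, [0, 0, -5], 0]
    - [6, [0, 0, -2], 0]
    - [6, [0, 0, 0], 0]

```text
t: 34.62
tool_pos: [0.5786, -0.1771, 0.1957]
tool_rot: [2.219, 2.219, 0.002]
contact_force: [0.7, 0.2, -1.4]
opening: 0.0601
grip_force: 0.0
```

Emit:
send_rows:
  rows:
    - [6, [-0.4, -2, 0], 0]
    - [6, [-0.7, -4, 0], 0]
    - [6, [-0.8, -4.5, 0], 0]
    - [6, [-0.7, -3, 0], 0]
    - [6, [-0.5, -2, 0], 0]
    - [6, [-0.3, -0.7, 0], 0]
    - [6, [0, 0, 0], 0]
    - [6, [0, 0, 0], 0]

```text
t: 35.62
tool_pos: [0.416, -0.2105, 0.1932]
tool_rot: [-2.22, -2.221, -0.0]
contact_force: [-0.2, 0.5, 0.8]
opening: 0.06
grip_force: 0.0
```

```bash
python3 w.py .4162 -.211 .01 .08 .015; python3 w.py .578 -.177 .01 .06 .017 side;python3 w.py .591 -.249 .035 .062 .029 side
```

```text
top 0.2911
451 [ 0.4168 -0.213 ] res 0.0002 tcp [ 0.41612168 -0.21057175  0.19346507]
top 0.099
517 [ 0.5764 -0.1737] res 0.0139 tcp [ 0.41615052 -0.21058375  0.19359834]
top 0.0995
106 [ 0.5899 -0.2487] res 0.0006 tcp [ 0.4161099  -0.21059414  0.19368095]
```

Emit:
send_rows:
  rows:
    - [6, [-0.2, 0.1, 2], 0]
    - [6, [0, 0, 4], 0]
    - [6, [0, 0, 4], 0]
    - [6, [0, 0, 3.5], 0]
    - [6, [0, 0, 2], 0]
    - [6, [0, 0, 0.8], 0]
    - [6, [0, 0, 0], 0]

```text
t: 36.65
tool_pos: [0.4169, -0.2127, 0.0308]
tool_rot: [-2.221, -2.222, 0.0]
contact_force: [-0.6, 0.2, 0.4]
opening: 0.0602
grip_force: 0.0
```

Emit:
send_rows:
  rows:
    - [2.4, [0, 0, 0], 0]
    - [2.4, [0, 0, 0], 0]
    - [2.4, [0, 0, 0], 0]
    - [2.4, [0, 0, 0], 0]
    - [2.4, [0, 0, 0], 0]
  newtons: 25

```text
t: 37.28
tool_pos: [0.4175, -0.2134, 0.032]
tool_rot: [2.22, 2.22, 0.001]
contact_force: [-0.7, 0.1, 5.9]
opening: 0.0292
grip_force: 26.5
```

Emit:
send_rows:
  rows:
    - [2.4, [0, 0, 0], 0]
    - [2.4, [0, 0, -0.5], 0]
    - [2.4, [0, 0, -1.5], 0]
    - [2.4, [0, 0, -3], 0]
    - [2.4, [0, 0, -3], 0]
    - [2.4, [0, 0, -3], 0]
    - [2.4, [0, 0, -1], 0]
    - [2.4, [0, 0, 0], 0]
  newtons: 35

```text
t: 38.28
tool_pos: [0.4169, -0.2129, 0.1513]
tool_rot: [2.22, 2.221, 0.0]
contact_force: [-0.4, -0.3, -2.1]
opening: 0.0289
grip_force: 34.6
```

Emit:
send_rows:
  rows:
    - [2.4, [-0.8, 1.5, 0], 0]
    - [2.4, [-1.8, 3.2, 0], 0]
    - [2.4, [-2.3, 4, 0], 0]
    - [2.4, [-2.3, 4, 0], 0]
    - [2.4, [-1.8, 3.2, 0], 0]
    - [2.4, [-1.1, 2, 0], 0]
    - [2.4, [-0.45, 0.8, 0], 0]
    - [2.4, [0, 0, 0], 0]
    - [2.4, [0, 0, 0], 0]
    - [2.4, [0, 0, 0], 0]

```text
t: 39.52
tool_pos: [0.6031, -0.3179, 0.1509]
tool_rot: [-2.221, -2.222, 0.0]
contact_force: [0.0, 0.6, -0.3]
opening: 0.0285
grip_force: 34.7
```

Emit:
send_rows:
  rows:
    - [2.4, [0, 0, 2], 0]
    - [2.4, [0, 0, 3], 0]
    - [2.4, [0, 0, 3], 0]
    - [2.4, [0, 0, 2], 0]
    - [2.4, [0, 0, 0.8], 0]
    - [2.4, [0, 0, 0.2], 0]
    - [2.4, [0, 0, 0.2], 0]
    - [2.4, [0, 0, 0], 0]

```text
t: 40.52
tool_pos: [0.6043, -0.3186, 0.0399]
tool_rot: [2.22, 2.22, 0.001]
contact_force: [-0.1, -0.9, -0.1]
opening: 0.0293
grip_force: 34.7
```

Emit:
send_rows:
  rows:
    - [2.4, [0, 0, 0.1], 0]
    - [2.4, [0, 0, 0.1], 0]
    - [2.4, [0, 0, 0], 0]

```text
t: 40.9
tool_pos: [0.6037, -0.3182, 0.0368]
tool_rot: [-2.221, -2.222, 0.0]
contact_force: [0.9, -0.2, -0.2]
opening: 0.0294
grip_force: 34.7
```

Emit:
send_rows:
  rows:
    - [2.4, [0, 0, 0.1], 0]
    - [2.4, [0, 0, 0.1], 0]
    - [2.4, [0, 0, 0], 0]

```text
t: 41.28
tool_pos: [0.6039, -0.3184, 0.0361]
tool_rot: [-2.221, -2.222, 0.0]
contact_force: [-3.8, 2.0, 5.1]
opening: 0.0291
grip_force: 35.2
```

Emit:
send_rows:
  rows:
    - [3.2, [0, 0, 0], 0]
    - [3.6, [0, 0, 0], 0]
    - [6, [0, 0, 0], 0]
    - [6, [0, 0, 0], 0]
    - [6, [0, 0, -1], 0]
    - [6, [0, 0, -3], 0]
    - [6, [0, 0, -5], 0]
    - [6, [0, 0, -5], 0]
    - [6, [0, 0, -2], 0]
    - [6, [0, 0, 0], 0]

```text
t: 42.52
tool_pos: [0.6045, -0.3188, 0.197]
tool_rot: [2.219, 2.219, 0.001]
contact_force: [-0.2, 0.3, -0.7]
opening: 0.0599
grip_force: 0.0
```

Emit:
send_rows:
  rows:
    - [6, [2, -0.9, 0], 0]
    - [6, [4.5, -1.9, 0], 0]
    - [6, [5.5, -2.4, 0], 0]
    - [6, [5.5, -2.4, 0], 0]
    - [6, [5.5, -2.4, 0], 0]
    - [6, [5.5, -2.4, 0], 0]
    - [6, [5.5, -2.4, 0], 0]
    - [6, [5.5, -2.4, 0], 0]
    - [6, [4.5, -1.5, 0], 0]
    - [6, [1.5, -0.5, 0], 0]

```text
t: 43.78
tool_pos: [0.4093, 0.1383, 0.1919]
tool_rot: [-2.216, -2.223, 0.006]
contact_force: [-0.5, -0.8, -0.5]
opening: 0.06
grip_force: 0.0
```

Emit:
send_rows:
  rows:
    - [6, [0.4, 0, 0], 0]
    - [6, [0, 0, 0], 0]
    - [6, [0, 0, 0], 0]

```text
t: 44.15
tool_pos: [0.412, 0.1398, 0.1945]
tool_rot: [-2.223, -2.22, 0.001]
contact_force: [-0.2, 0.2, 0.8]
opening: 0.0601
grip_force: 0.0
```

```bash
python3 w.py .4105 .142 .01 .058 .0165; python3 w.py .604 -.318 .03 .08 .015 side
```

```text
top 0.2923
269 [0.4111 0.1402] res 0.0003 tcp [0.41203775 0.13982555 0.19467796]
top 0.0949
43 [ 0.6029 -0.3158] res 0.0007 tcp [0.41201402 0.13991283 0.19475188]
```

Emit:
send_rows:
  rows:
    - [6, [0.1, -0.1, 2], 0]
    - [6, [0, 0, 4], 0]
    - [6, [0, 0, 4], 0]
    - [6, [0, 0, 4], 0]
    - [6, [0, 0, 2], 0]
    - [6, [0, 0, 0.6], 0]
    - [6, [0, 0, 0], 0]

```text
t: 45.12
tool_pos: [0.411, 0.1415, 0.0292]
tool_rot: [2.222, 2.221, 0.0]
contact_force: [0.5, -0.9, -0.4]
opening: 0.0601
grip_force: 0.0
```

Emit:
send_rows:
  rows:
    - [2.8, [0, 0, 0], 0]
    - [2.8, [0, 0, 0], 0]
    - [2.8, [0, 0, 0], 0]
    - [2.8, [0, 0, 0], 0]
    - [2.8, [0, 0, 0], 0]
  newtons: 30

```text
t: 45.75
tool_pos: [0.4117, 0.1419, 0.0302]
tool_rot: [2.22, 2.221, 0.003]
contact_force: [-1.8, -0.7, 6.2]
opening: 0.0333
grip_force: 30.0
```

Emit:
send_rows:
  rows:
    - [2.8, [0, 0, 0], 0]
    - [2.8, [0, 0, -0.5], 0]
    - [2.8, [0, 0, -1.5], 0]
    - [2.8, [0, 0, -3], 0]
    - [2.8, [0, 0, -3], 0]
    - [2.8, [0, 0, -3], 0]
    - [2.8, [0, 0, -1], 0]
    - [2.8, [0, 0, 0], 0]
  newtons: 40

```text
t: 46.75
tool_pos: [0.4109, 0.1418, 0.1493]
tool_rot: [2.221, 2.221, 0.002]
contact_force: [-0.4, 0.0, -1.7]
opening: 0.0328
grip_force: 39.9
```

Emit:
send_rows:
  rows:
    - [1, 1.5, 0]
    - [0, 0, 0]

```text
$.rows[0][1]: bad value
```

Emit:
send_rows:
  rows:
    - [2.8, [1, 1.5, 0], 0]
    - [2.8, [2.2, 3.2, 0], 0]
    - [2.8, [2.7, 4, 0], 0]
    - [2.8, [2.7, 4, 0], 0]
    - [2.8, [2.2, 3.4, 0], 0]
    - [2.8, [1.3, 1.9, 0], 0]
    - [2.8, [0.5, 0.85, 0], 0]
    - [2.8, [0, 0, 0], 0]
    - [2.8, [0, 0, 0], 0]
    - [2.8, [0, 0, 0], 0]

```text
t: 48.0
tool_pos: [0.5985, 0.2673, 0.1489]
tool_rot: [-2.222, -2.221, 0.0]
contact_force: [0.6, 0.6, -1.9]
opening: 0.0331
grip_force: 40.1
```

The malformed call was refused with no motion, and the next one went through. Lowering the salt now.

Emit:
send_rows:
  rows:
    - [2.8, [0, 0, 2], 0]
    - [2.8, [0, 0, 3], 0]
    - [2.8, [0, 0, 3], 0]
    - [2.8, [0, 0, 2], 0]
    - [2.8, [0, 0, 0.8], 0]
    - [2.8, [0, 0, 0.2], 0]
    - [2.8, [0, 0, 0.2], 0]
    - [2.8, [0, 0, 0], 0]

```text
t: 49.0
tool_pos: [0.5998, 0.268, 0.0378]
tool_rot: [2.221, 2.221, 0.002]
contact_force: [-0.6, -0.2, -1.0]
opening: 0.0329
grip_force: 40.1
```

Emit:
send_rows:
  rows:
    - [2.8, [0, 0, 0.1], 0]
    - [2.8, [0, 0, 0.1], 0]
    - [2.8, [0, 0, 0.1], 0]
    - [2.8, [0, 0, 0], 0]

```text
t: 49.5
tool_pos: [0.5992, 0.2678, 0.0343]
tool_rot: [2.221, 2.222, 0.0]
contact_force: [-1.2, -0.6, 2.5]
opening: 0.0336
grip_force: 40.3
```

Emit:
send_rows:
  rows:
    - [3.6, [0, 0, 0], 0]
    - [4, [0, 0, 0], 0]
    - [6, [0, 0, 0], 0]
    - [6, [0, 0, 0], 0]
    - [6, [0, 0, -1], 0]
    - [6, [0, 0, -3], 0]
    - [6, [0, 0, -5], 0]
    - [6, [0, 0, -5], 0]
    - [6, [0, 0, -3], 0]
    - [6, [0, 0, 0], 0]

```text
t: 50.75
tool_pos: [0.6011, 0.2684, 0.2088]
tool_rot: [2.219, 2.219, 0.011]
contact_force: [-0.7, 0.1, 0.2]
opening: 0.0599
grip_force: 0.0
```

Emit:
send_rows:
  rows:
    - [6, [-2, -2, 0], 0]
    - [6, [-4, -4, 0], 0]
    - [6, [-4, -4, 0], 0]
    - [6, [-4, -4, 0], 0]
    - [6, [-4, -2, 0], 0]
    - [6, [-2, -1, 0], 0]
    - [6, [0, 0, 0], 0]
    - [6, [0, 0, 0], 0]

```text
t: 51.75
tool_pos: [0.429, 0.0682, 0.203]
tool_rot: [-2.22, -2.221, 0.001]
contact_force: [-0.0, -0.8, -0.6]
opening: 0.0604
grip_force: 0.0
```

```bash
python3 - <<'E'
from station import ctrl
import cv2
for n in("top","side"):
    im=ctrl.get_image(n)["frame"][:,:,::-1]
    c=im[140:300,110:460] if n=="top" else im[80:400,160:430]
    cv2.imwrite(f"pics/{n}9.png",cv2.resize(c,None,fx=2.2 if n=="top" else 1.85,fy=2.2 if n=="top" else 1.85,interpolation=3))
E
```

```text
(no output)
```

View pics/top9.png

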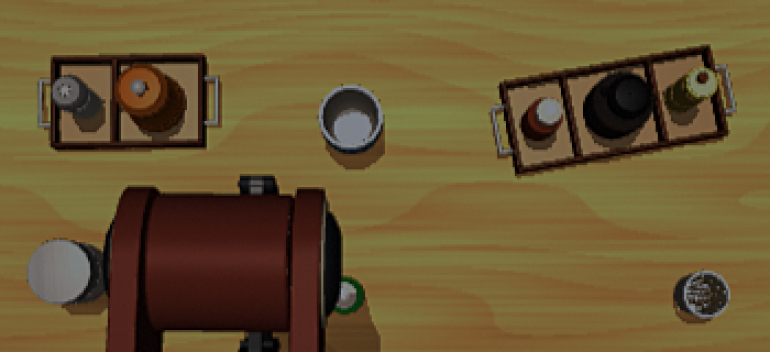

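View pics/side9.png

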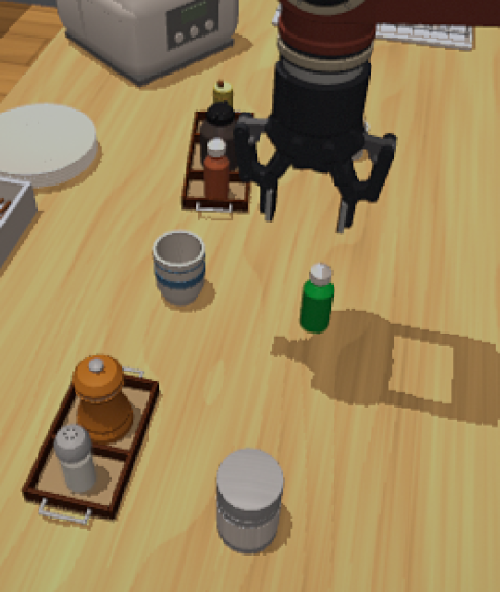

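The final views show everything upright in its own bay. In the top crop, salt is at (70,92), mill (140,90), chilli (543,115), flask (628,92) and bamboo (700,82). The cup, canister, picks and green decoy haven't moved, and the gripper is clear.

```bash
python3 -c "
from station import ctrl
print(ctrl.finish_job())"
```

```text
the job is handed in; nothing more can be done
None
```

Both caddies are made up and the job is handed in at about 52 s: soy, chilli and bamboo are in the long caddy, mill and salt in the short one, all upright with the bystanders untouched; the mill was gripped by its head because the pads were too tall for its waist.

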